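# Seat a backplate on hidden-offset locating pins

## Task

The loose aluminium backplate lies askew on the raised green lift table of the blue fixture. Keep it on the table (slide it, do not pick it up): push it against the steel fence, feel along the fence for the place where its two holes meet the brass pins, and press it down until it lies flush on the blue rails with both pins through its holes. Press gently, never force it against the pins, and leave the screwdriver, wrench and putty knife lying around the fixture where they are.

Things in the scene. Friction and masses are not known exactly. Their poses are not given: they have to be found in the camera images.
- fixture: Blue assembly fixture bolted to the table, 170 mm (its x) by 220 mm (its y). Origin: at table level under the middle of the seat; x points to the fence, y runs along the fence, z up. Its two blue rails, at y = 41 to 110 mm and -41 to -110 mm, have flat tops 45 mm above the table: the plate's seat. It has two brass pins (see seat) and a steel fence.
- seat (a point): Point of the fixture level with the rail tops, 45 mm above its origin. The pins, 14 mm thick, tips slightly tapered, rise 22 mm above the rails at x = 0, 124 mm apart along y. They share one carriage locked at an unmeasured setting: they stand at y = +62 + d and -62 + d mm, d anywhere from -12 to +12 mm. Find d by touch or by sight.
- fence (a point): Middle of the flat face of the dark steel fence, at x = +50 mm of the fixture, 75 mm above the table. The fence is 160 mm long along y and 82 mm tall. A plate square against it has its centre at x = 0 of the fixture.
- backplate: Loose aluminium plate, 100 mm (its x) by 170 mm (its y), 16 mm thick, about 0.5 kg. Origin: centre of its underside, z up. Two 17 mm through holes at x = 0, y = +62 and -62 mm. Starts with its underside 69 mm above the table; seated, 45 mm. A half turn makes no difference. It goes on to the pins when within about 3 mm of them.
- recess (a point): Centre of the orange floor of the blind round recess in the middle of the backplate's top, 53 mm in diameter and 10 mm deep; this floor is 6 mm above the plate's underside. Closed fingertips in it can drag the plate sideways and press it down.
- lift_table (a joint): Green plastic block, 120 (x) by 78 mm (y), between the rails, carrying the plate. Value in m: 0 = raised (top 69 mm above the table, 2 mm above the pin tips), 0.024 = plate on the rails. Stiff: it stays where left, and takes about 7 to 12 N on the plate to sink. If the pins are not under the holes the plate stops on them at about 0.002 and the force rises.
- screwdriver: Bystander: red-handled screwdriver lying across the near side of the fixture; leave alone. Origin: under its middle.
- wrench: Bystander: steel wrench lying beside the fixture, on its +y side; leave alone. Origin: under its middle.
- putty_knife: Bystander: putty knife with a dark wooden handle lying beside the fixture, on its -y side; leave alone. Origin: under its middle.

How it is judged (in metres and radians):
At the end, for the whole second after the job is handed in: The backplate rests flush on the blue rails (underside within 2.5 mm of their tops, tilt under 0.025 rad), square to the fence within 0.06 rad and centred within 6 mm across and 17 mm along the fence, which is possible only with both pins in its holes; it is at rest (z of backplate in the frame of fixture between 0.042 and 0.0475 m and x of backplate in the frame of fixture between -0.006 and 0.006 m and y of backplate in the frame of fixture between -0.017 and 0.017 m and angle between backplate's own z axis and vertical below 0.025 rad and angle between the y axis of backplate and the y axis of fixture, either way round below 0.06 rad and linear speed of backplate below 0.01 m/s); the robot touches nothing.
It fails at once if the backplate is picked up (more than 20 mm above the raised lift table) (z of backplate in the frame of fixture above 0.089 m).
It fails at once if the fingers force the backplate with more than 90 N (contact force between the fingers and backplate above 90 N).
It fails at once if a bystander tool is moved more than 30 mm (distance of any of screwdriver, wrench, putty_knife from where it was at the start of the episode above 0.03 m).
It also fails if it takes over 69 s, if anything falls off the work surface, if the arm or the gripper's body presses on something with over 40 N, if the wrist force passes 120 N, or if a joint passes its speed limit or range.

## Robot

A 6-joint arm with a two-finger parallel gripper is mounted at the origin on the work surface. World frame = base frame: x ahead of the robot, y to its left, z up, the work surface at z = 0. Lengths are in mm, angles in rad, forces in N, time in s.
With the tool pointing down it reaches from about 400 to 925 mm from the base axis. Payload 12.5 kg.
Tool frame: the origin (TCP) lies midway between the tips of the shut fingers; the grasp point (between the pads) lies 19 mm behind it; z points along the fingers, y is the line along which they close (so a half turn about z gives the same grasp; the last joint's range is limited). The gripper opens to 95 mm and grips with 3 to 60 N. Pads are 20 mm wide; open, the fingers measure 119 mm over their backs; the gripper's body (75 mm by 180 mm) begins 59 mm behind the grasp point.
Start: joints at [-1.405, 0.491, 1.559, -0, 1.092, -0.106], TCP at [167.814, -602.068, 214.661] pointing down, gripper open.
Joint ranges: [-3.1, 3.1], [-0.84, 2.19], [0.05, 2.79], [-1.13, 4.28], [0.06, 2.93], [-2.69, 2.69]. Speed limits (rad/s): [2.22, 2.22, 2.79, 3.14, 3.14, 3.14].

## Interface

Orientations are given as [roll, pitch, yaw] about the fixed x, y, z axes, in that order (R = Rz(yaw) Ry(pitch) Rx(roll)).
In Python, from cell import env gives the robot as it stands.
- The arm moves only by the tool arm_command, never from a script. Its argument "targets" is a list of rows, each a list of 5 numbers: the shift along the tool's x, y, z in mm, then the turn about the tool's z in degrees, then the opening, from 0 (shut) to 1 (fully open). In form: [[tx, ty, tz, roll, fingers], ...]. A call has 1 to 5 rows; each row is the pose to reach, as a shift and turn from the pose commanded when the call began, along the tool's axes at that moment; what a row does not reach only later rows make up. A row lasts 1/10 s, in which the tool goes at most 50 mm and 8.59 degrees, less where a joint would pass 70% of its speed; a pose out of reach is approached as far as the arm can. A call with a gripper value outside its range is refused whole. The fingers move at their own pace and stop on an object; the grip force is fixed at half the most. Time passes only in rows, so rows that repeat a pose let the fingers close. It gives the time, the measured TCP pose, the force, the opening and the grip force at its end, in the units of the state.
- env.state(): the state, without advancing time (a new reading comes with each control period).
- env.read_camera(name): name is "scene" or "side" or "wrist"; returns a dict with "frame" (400x640x3 uint8, red, green, blue), "vertical_fov" (degrees; the focal length in pixels is half the picture's height over the tangent of half this angle, whatever the lens; pixels are square), "cx", "cy" (the principal point, pixels), "world_from_camera" (4x4, takes a point from camera to world coordinates); the wrist camera has in their place "hand_eye" (4x4, takes a point from camera to tool coordinates, whose origin is the TCP and whose axes are the flange's). Camera axes: x right, y down, z forward; pixel columns grow to the right and rows downward; lengths in mm; the calibration is good to about 2 mm. A picture is of the moment at which its call begins: read the wrist's pose just before it. There is no depth.
- env.job_done(): hands the job in; it is judged then, once.
The state is a dict: "t": time; "joints": joint angles; "qvel": joint speeds; "tau": joint torques, N m; "eef_pos": TCP position; "tcp_rot": TCP orientation; "ft_force": force on the tool from outside, world axes, zero at the start; "moment": the same for the moment, N m; "opening": opening from 0.0 (shut) to 1.0 (fully open); "grip_force": force on a finger pad.
Only numpy, scipy, OpenCV 4.12 (cv2) and the standard library are available. Lean on these libraries where they do the work, as an engineer would, in place of code of your own. Each camera call takes 0.05 s, during which the arm holds its last target. There are 200 camera calls.

## Working session

There is one attempt and no reset: what is moved stays moved. The work goes in short steps, Python scripts to look and compute and a tool call to move; the robot and the scene stay as the last step left them, time stands still between calls to the robot, and variables do not carry over. Pictures are saved under pics/ and viewed, at most 10 in all, crops included, and the job is handed in when it is done.

Besides the shell and the picture viewer there is one more tool, called by a JSON object that holds its "method" and its "body". arm_command: Moves the arm, as the interface text tells. Its arguments: {"type":"object","properties":{"targets":{"type":"array","items":{"type":"array","items":{"type":"number"}}}},"required":["targets"]}

```bash
mkdir -p pics; python3 - <<'E'
from cell import env
import cv2,numpy as np
s=env.state();print(s)
ims=[]
for n in("scene","side"):
    c=env.read_camera(n);cv2.imwrite(f"pics/{n}0.png",c["frame"][:,:,::-1])
    np.savez(f"{n}0.npz",**c)
    print(n,c["vertical_fov"],c["cx"],c["cy"],np.round(c["world_from_camera"],3).tolist())
E
```

```text
{'t': 0.0, 'joints': array([-1.40459398e+00,  4.91559373e-01,  1.55943651e+00, -1.30128706e-05,
        1.09169121e+00, -1.05595135e-01]), 'qvel': array([ 0.00093049,  0.00144066, -0.00125202, -0.00036823,  0.00146302,
       -0.00027678]), 'tau': array([ 4.14433953e-04, -6.12646580e+01, -2.58188957e+01,  6.92693051e-02,
        4.81864647e-02, -1.17658265e-04]), 'eef_pos': array([ 167.77218774, -601.81649289,  214.0663196 ]), 'tcp_rot': array([-3.14050310e+00, -1.03875307e-04,  2.71803426e-01]), 'ft_force': array([-0.78266807,  0.25023042, -0.25957384]), 'moment': array([-0.01148616,  0.06104007, -0.02420297]), 'grip_force': 0.0, 'opening': 1.0003464941411384}
scene 45.28288603327467 325.2949654394329 203.46162728137207 [[-0.415, 0.486, -0.769, 1333.205], [0.91, 0.212, -0.357, 436.682], [-0.01, -0.848, -0.531, 655.133], [0.0, 0.0, 0.0, 1.0]]
side 55.59651319661511 323.2472489082691 199.82176170743477 [[0.983, -0.126, 0.135, 424.286], [-0.182, -0.565, 0.804, -480.638], [-0.025, -0.815, -0.579, 445.006], [0.0, 0.0, 0.0, 1.0]]
```

View pics/scene0.png

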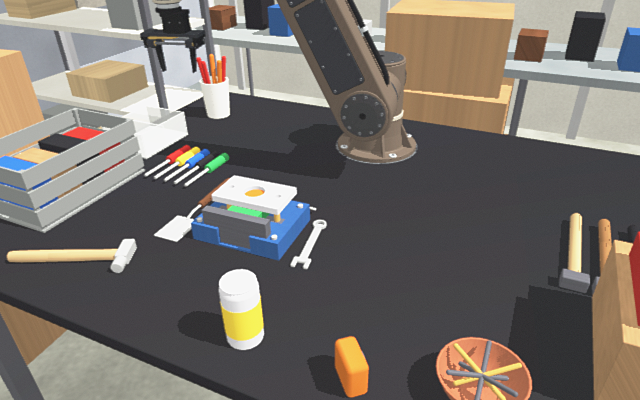

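View pics/side0.png

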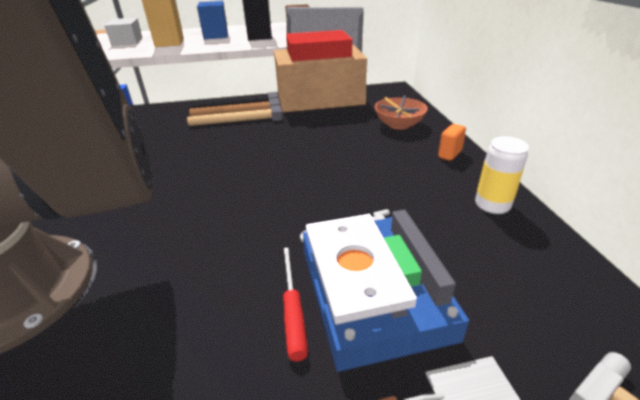

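The side view shows the white plate, with corners near (306,222), (372,215), (412,303) and (333,316), and the orange recess at (355,260). The fence runs from (398,212) to (450,290), with a gap between it and the plate. The scene view agrees. Next I'll get coarse positions by casting rays.

```bash
cat > h.py <<'E'
import numpy as np,cv2
from scipy.spatial.transform import Rotation as Ro
from cell import env
def ray(c,T,uv,z):
    f=200/np.tan(np.radians(c["vertical_fov"])/2)
    uv=np.atleast_2d(uv).astype(float)
    d=np.c_[(uv[:,0]-c["cx"])/f,(uv[:,1]-c["cy"])/f,np.ones(len(uv))]@T[:3,:3].T
    return T[:3,3]+d*((z-T[2,3])/d[:,2])[:,None]
def toolT(s):
    T=np.eye(4);T[:3,:3]=Ro.from_euler("xyz",s["tcp_rot"]).as_matrix();T[:3,3]=s["eef_pos"];return T
def wrist(name):
    s=env.state();c=env.read_camera("wrist");T=toolT(s)@c["hand_eye"]
    cv2.imwrite(f"pics/{name}.png",c["frame"][:,:,::-1]);np.savez(name+".npz",T=T,**c);return s,c,T
E
python3 - <<'E'
from h import *
c=np.load("side0.npz");T=c["world_from_camera"]
print("plate",ray(c,T,[(306,222),(372,215),(412,303),(333,316)],85).round())
print("recess",ray(c,T,[(355,260)],75).round())
print("fence top",ray(c,T,[(393,212),(405,210),(451,287),(437,290)],82).round())
print("holes",ray(c,T,[(342,229),(370,292)],85).round())
s=env.state();print(toolT(s).round(3));print(env.read_camera("wrist")["hand_eye"].round(3))
E
```

```text
plate [[ 472.  -32.   85.]
 [ 574.  -36.   85.]
 [ 572. -209.   85.]
 [ 477. -208.   85.]]
recess [[ 527. -116.   75.]]
fence top [[ 610.  -32.   82.]
 [ 630.  -31.   82.]
 [ 629. -193.   82.]
 [ 610. -194.   82.]]
holes [[ 522.  -59.   85.]
 [ 528. -183.   85.]]
[[ 9.63000e-01  2.68000e-01 -0.00000e+00  1.67772e+02]
 [ 2.68000e-01 -9.63000e-01  1.00000e-03 -6.01829e+02]
 [ 0.00000e+00 -1.00000e-03 -1.00000e+00  2.14130e+02]
 [ 0.00000e+00  0.00000e+00  0.00000e+00  1.00000e+00]]
[[ 2.00000e-03 -9.62000e-01 -2.72000e-01  7.76670e+01]
 [ 1.00000e+00  2.00000e-03  0.00000e+00  4.02000e-01]
 [ 0.00000e+00 -2.72000e-01  9.62000e-01 -1.71127e+02]
 [ 0.00000e+00  0.00000e+00  0.00000e+00  1.00000e+00]]
```

{"method": "arm_command", "body": {"targets": [[40,-30,0,0,0],[80,-60,0,0,0],[120,-90,0,0,0],[160,-120,0,0,0],[200,-150,0,0,0]]}}

```text
t: 0.65
eef_pos: [321.0, -402.1, 214.6]
tcp_rot: [-3.142, 0.0, 0.271]
ft_force: [1.2, -0.5, -0.2]
opening: 0.637
grip_force: 0.0
```

{"method": "arm_command", "body": {"targets": [[40,-30,0,0,0],[80,-60,0,0,0],[120,-90,0,0,0],[160,-120,0,0,0],[200,-150,0,0,0]]}}

```text
t: 1.15
eef_pos: [473.5, -203.8, 214.7]
tcp_rot: [3.141, -0.0, 0.272]
ft_force: [-0.5, -1.0, -1.0]
opening: 0.214
grip_force: 0.0
```

{"method": "arm_command", "body": {"targets": [[30,-25,0,4,0],[60,-50,0,8,0],[89,-69,0,12,0],[89,-69,0,15.6,0],[89,-69,0,15.6,0]]}}

```text
t: 1.65
eef_pos: [540.0, -114.5, 214.2]
tcp_rot: [-3.142, 0.001, 0.0]
ft_force: [0.4, 0.1, -0.2]
opening: 0.003
grip_force: 0.0
```

```bash
python3 - <<'E'
from h import *
s,c,T=wrist("w1");print(s["t"],s["eef_pos"],s["tcp_rot"],s["ft_force"],s["opening"],c["vertical_fov"])
E
```

```text
1.65 [ 540.02621169 -114.45795205  214.24798516] [-3.14152570e+00  6.50892205e-04  4.53149638e-04] [ 0.41342181  0.12676133 -0.21991476] 0.0033366072563192754 68.299801176346
```

View pics/w1.png

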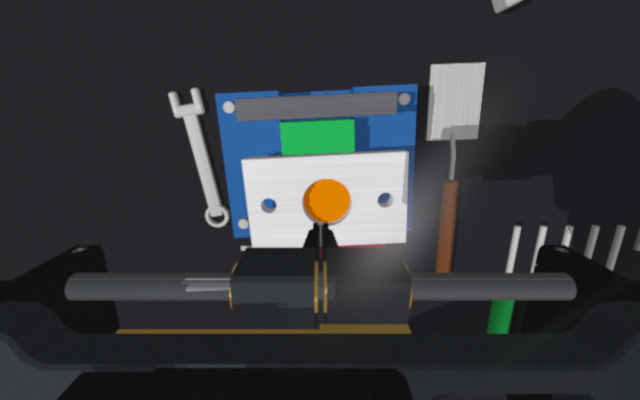

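The wrist view shows the plate with its recess at (328,201) and holes at (269,205) and (385,200). The fence runs from (236,108) to (397,103), with green showing between it and the plate. All of it is slightly rotated.

```bash
cat >> h.py <<'E'
def analyse(c,T):
    im=c["frame"];hsv=cv2.cvtColor(im,cv2.COLOR_RGB2HSV);H,S,V=[hsv[:,:,i].astype(int) for i in range(3)]
    def big(m):
        m=cv2.morphologyEx(m.astype(np.uint8),cv2.MORPH_OPEN,np.ones((3,3),np.uint8))
        n,l,st,ce=cv2.connectedComponentsWithStats(m);k=1+st[1:,4].argmax();return l==k
    roi=np.zeros(im.shape[:2],bool);roi[60:250,215:425]=1
    o=big((H<20)&(S>180)&(V>150)&roi);v,u=np.where(o)
    print("recess",ray(c,T,[(u.mean(),v.mean())],75 if 1 else 0).round(1),o.sum())
    def edge(m,low,lo,hi):   # far(top)/near edge of mask in columns
        cols=np.where(m.any(0))[0];a,b=cols[0],cols[-1]
        cs=np.arange(a+int(lo*(b-a)),a+int(hi*(b-a)))
        r=np.array([np.where(m[:,x])[0][-1]+.5 if low else np.where(m[:,x])[0][0]-.5 for x in cs])
        return np.c_[cs,r],(a,b)
    def line(p):
        vx,vy,x,y=cv2.fitLine(p[:,:2].astype(np.float32),cv2.DIST_HUBER,0,.01,.01).ravel()
        return (x,y),np.degrees(np.arctan(-vx/vy)) if 1 else 0
    w=big((S<50)&(V>130)&roi);p,e=edge(w,0,.06,.94);q=ray(c,T,p,85)
    print("plate far edge mid",line(q),"cols",e)
    f=big((S<60)&(V>45)&(V<125)&roi&(np.arange(400)[:,None]<125));p,e=edge(f,0,.05,.95)
    q=ray(c,T,p,82);print("fence back top",line(q),"cols",e)
    p,_=edge(f,1,.05,.95);print("fence front at z82",line(ray(c,T,p,82)))
    r=np.where(f[:,e[0]+3])[0].mean(),np.where(f[:,e[1]-3])[0].mean()
    print("fence ends",ray(c,T,[(e[0],r[0]),(e[1],r[1])],82).round(1))
E
python3 - <<'E'
from h import *
c=np.load("w1.npz");T=c["T"];analyse(c,T)
print("holes",ray(c,T,[(269,205),(385.5,199.5)],85).round(1), ray(c,T,[(269,205),(385.5,199.5)],69).round(1))
cv2.imwrite("pics/w1c.png",cv2.resize(c["frame"][80:255,210:425,::-1],None,fx=3.4,fy=3.4,interpolation=cv2.INTER_CUBIC))
E
```

```text
recess [[ 525.1 -121.3   75. ]] 1500
plate far edge mid ((np.float32(576.69403), np.float32(-116.752235)), np.float32(2.9791346)) cols (np.int64(239), np.int64(408))
fence back top ((np.float32(634.2568), np.float32(-109.72077)), np.float32(2.7150521)) cols (np.int64(234), np.int64(399))
fence front at z82 ((np.float32(613.41034), np.float32(-109.67046)), np.float32(2.7589705))
fence ends [[ 620.9  -29.3   82. ]
 [ 627.9 -191.7   82. ]]
holes [[ 522.6  -59.9   85. ]
 [ 529.  -184.    85. ]] [[ 517.6  -57.    69. ]
 [ 524.3 -187.7   69. ]]
```

View pics/w1c.png

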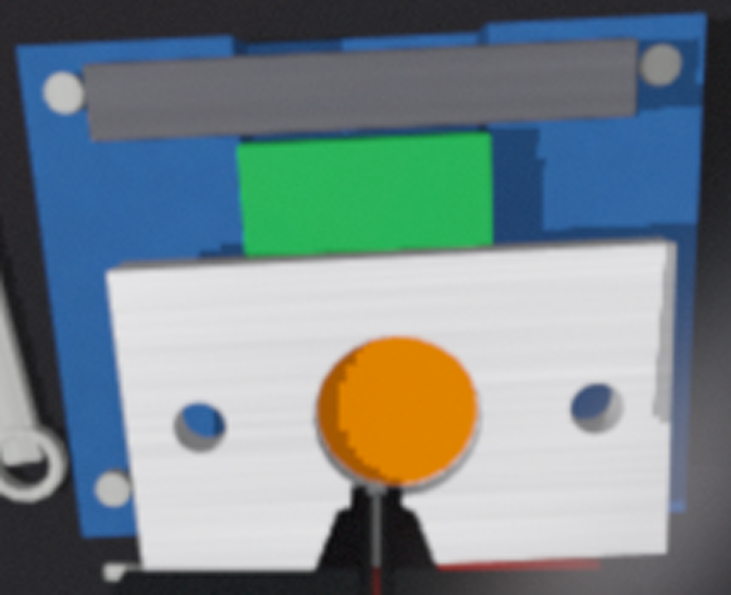

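Through the two holes I see only blue, at (200,425) and (597,408) in the crop, because the pins are hidden further towards the fence. The fixture yaw is about 2.75° and its origin is about (563.4, −113). The plate is nearly parallel to the fence with a gap of about 37 mm. I'll go into the recess.

{"method": "arm_command", "body": {"targets": [[-19,7,10,-2.75,0],[-19,7,50,-2.75,0],[-19,7,90,-2.75,0],[-19,7,115,-2.75,0],[-19,7,115,-2.75,0]]}}

```text
t: 2.2
eef_pos: [519.0, -122.6, 97.0]
tcp_rot: [-3.14, 0.005, 0.048]
ft_force: [-0.8, -0.1, 0.4]
opening: 0.006
grip_force: 0.0
```

{"method": "arm_command", "body": {"targets": [[0,0,6,0,0],[0,0,12,0,0],[0,0,17,0,0],[0,0,20,0,0],[0,0,20,0,0]]}}

```text
t: 2.7
eef_pos: [520.8, -122.3, 79.6]
tcp_rot: [3.141, -0.0, 0.048]
ft_force: [-0.4, -0.2, -0.4]
opening: 0.003
grip_force: 0.0
```

{"method": "arm_command", "body": {"targets": [[8,0,0,0,0],[15,0,0,0,0],[21,0,0,0,0],[27,0,0,0,0],[33,0,0,0,0]]}}

```text
t: 3.2
eef_pos: [553.9, -120.6, 79.6]
tcp_rot: [-3.141, 0.001, 0.048]
ft_force: [-3.6, -0.2, 3.0]
opening: 0.007
grip_force: 1.9
```

{"method": "arm_command", "body": {"targets": [[3,0,0,0,0],[6,0,0,0,0],[9,0,0,0,0],[12,0,0,0,0],[14,0,0,0,0]]}}

```text
t: 3.7
eef_pos: [568.0, -120.1, 79.6]
tcp_rot: [3.141, -0.0, 0.048]
ft_force: [-3.4, -0.1, 1.9]
opening: 0.005
grip_force: 1.6
```

{"method": "arm_command", "body": {"targets": [[1,0,0,0,0],[2,0,0,0,0],[3,0,0,0,0],[4,0,0,0,0],[5,0,0,0,0]]}}

```text
t: 4.2
eef_pos: [572.8, -119.9, 79.6]
tcp_rot: [3.142, 0.0, 0.047]
ft_force: [-2.4, -0.5, 1.7]
opening: 0.004
grip_force: 1.8
```

{"method": "arm_command", "body": {"targets": [[1,0,0,0,0],[2,0,0,0,0],[3,0,0,0,0],[3,0,0,0,0]]}}

```text
t: 4.6
eef_pos: [575.9, -119.7, 79.6]
tcp_rot: [3.141, -0.0, 0.048]
ft_force: [-2.3, -0.4, 2.1]
opening: 0.004
grip_force: 1.2
```

{"method": "arm_command", "body": {"targets": [[1,0,0,0,0],[2,0,0,0,0],[2,0,0,0,0]]}}

```text
t: 4.9
eef_pos: [577.3, -119.6, 79.6]
tcp_rot: [-3.141, 0.001, 0.048]
ft_force: [-5.0, -1.0, 2.8]
opening: 0.002
grip_force: 2.9
```

```bash
python3 - <<'E'
from h import *
s,c,T=wrist("w2");print(s["t"],s["eef_pos"],s["ft_force"])
v=c["frame"]
for y in(-52,-175): pass
cv2.imwrite("pics/w2c.png",cv2.resize(v[40:400,150:500,::-1],None,fx=1.6,fy=1.6,interpolation=cv2.INTER_CUBIC))
E
```

```text
4.9 [ 577.34053049 -119.6122062    79.57724009] [-5.03846398 -0.97618798  2.80122954]
```

View pics/w2c.png

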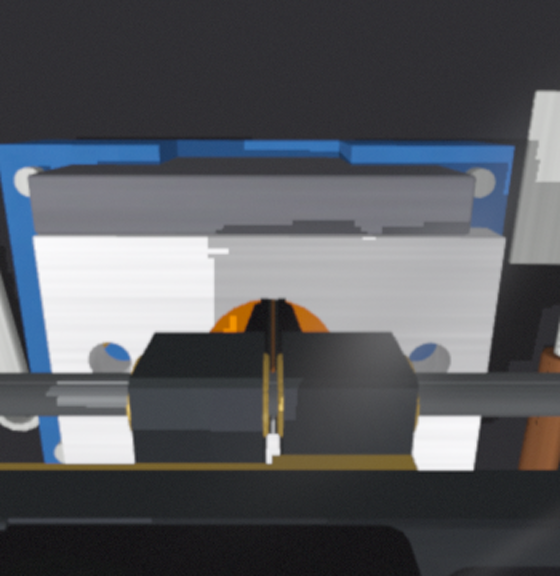

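The plate is now just about against the fence. The holes, at (110,358) and (428,355) in the crop, show blue at the top, and the gripper hides the rest. I'll firm the contact, back off, and rise for a clear look through the holes.

{"method": "arm_command", "body": {"targets": [[1,0,0,0,0],[2,0,0,0,0],[2,0,0,0,0]]}}

```text
t: 5.25
eef_pos: [577.5, -119.5, 79.5]
tcp_rot: [-3.141, 0.005, 0.048]
ft_force: [-14.3, -2.6, 8.2]
opening: 0.01
grip_force: 7.5
```

{"method": "arm_command", "body": {"targets": [[-5,0,0,0,0],[-12,0,0,0,0],[-15,0,-20,0,0],[-15,0,-60,0,0],[-15,0,-100,0,0]]}}

```text
t: 5.75
eef_pos: [564.6, -120.2, 180.5]
tcp_rot: [-3.141, 0.0, 0.047]
ft_force: [0.4, -0.4, -0.2]
opening: 0.004
grip_force: 0.0
```

{"method": "arm_command", "body": {"targets": [[-10,0,-20,0,0],[-30,0,-20,0,0],[-30,0,-20,0,0],[-30,0,-20,0,0]]}}

```text
t: 6.15
eef_pos: [535.1, -121.8, 199.7]
tcp_rot: [3.141, -0.001, 0.047]
ft_force: [0.4, -0.4, -1.3]
opening: 0.002
grip_force: 0.0
```

```bash
python3 - <<'E'
from h import *
s,c,T=wrist("w3");print(s["t"],s["eef_pos"],s["ft_force"])
v=c["frame"]
cv2.imwrite("pics/w3c.png",cv2.resize(v[70:255,210:430,::-1],None,fx=3.2,fy=3.2,interpolation=cv2.INTER_CUBIC))
E
```

```text
6.15 [ 535.14403264 -121.75897598  199.73311379] [ 0.3918431  -0.37334167 -1.28958259]
```

View pics/w3c.png

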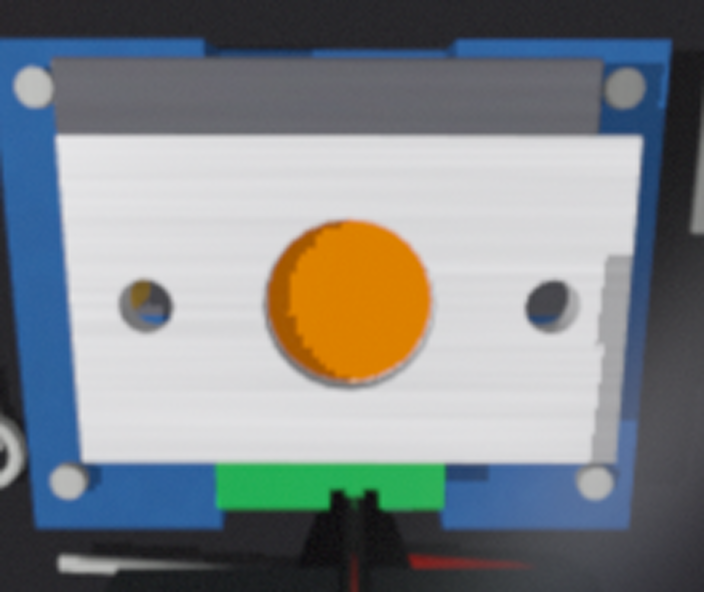

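The plate is square to the fence. Brass shows at the left (+y) side of the left hole, around (140,293) in the crop, so the pins lie towards +y of the holes. Now I'll quantify that.

```bash
python3 - <<'E'
from h import *
c=np.load("w3.npz");T=c["T"];im=c["frame"]
hsv=cv2.cvtColor(im,cv2.COLOR_RGB2HSV).astype(int)
a=np.radians(2.75);R=np.array([[np.cos(a),np.sin(a)],[-np.sin(a),np.cos(a)]]);O=np.array([563.4,-113])
fx=lambda uv,z:((ray(c,T,uv,z)[:,:2]-O)@R.T).round(1)
m=(hsv[...,0]>10)&(hsv[...,0]<30)&(hsv[...,1]>70)
m[:,280:]=0;m[:155]=0;m[:,:240]=0;m[175:]=0
v,u=np.where(m);print("brass",list(zip(u,v)))
print("brass ext z67",fx([(u.max()+.5,np.median(v)),(u.min()-.5,np.median(v)),(np.median(u),v.min()-.5),(np.median(u),v.max()+.5)],67))
# hole top rims
L=(210+146/3.2,70+306/3.2);Rr=(210+552/3.2,70+306/3.2)
print("holes",fx([L,Rr],85),"edge/fence corners",fx([(210+57/3.2,70+136/3.2),(210+642/3.2,70+136/3.2)],85))
o=(hsv[...,0]<20)&(hsv[...,1]>180)&(hsv[...,2]>130);o[:,:290]=0;o[:,350:]=0;o[:130]=0;o[195:]=0
v,u=np.where(o);print("recess",fx([(u.mean(),v.mean())],75))
print(fx([(210+53/3.2,70+60/3.2),(210+603/3.2,70+60/3.2)],82))
E
```

```text
brass [(np.int64(253), np.int64(158)), (np.int64(254), np.int64(158)), (np.int64(255), np.int64(158)), (np.int64(256), np.int64(158)), (np.int64(252), np.int64(159)), (np.int64(253), np.int64(159)), (np.int64(254), np.int64(159)), (np.int64(255), np.int64(159)), (np.int64(256), np.int64(159)), (np.int64(251), np.int64(160)), (np.int64(252), np.int64(160)), (np.int64(253), np.int64(160)), (np.int64(254), np.int64(160)), (np.int64(255), np.int64(160)), (np.int64(256), np.int64(160)), (np.int64(251), np.int64(161)), (np.int64(252), np.int64(161)), (np.int64(253), np.int64(161)), (np.int64(254), np.int64(161)), (np.int64(255), np.int64(161)), (np.int64(256), np.int64(161)), (np.int64(251), np.int64(162)), (np.int64(252), np.int64(162)), (np.int64(253), np.int64(162)), (np.int64(254), np.int64(162)), (np.int64(255), np.int64(162)), (np.int64(256), np.int64(162)), (np.int64(251), np.int64(163)), (np.int64(252), np.int64(163)), (np.int64(253), np.int64(163)), (np.int64(254), np.int64(163)), (np.int64(255), np.int64(163)), (np.int64(251), np.int64(164)), (np.int64(252), np.int64(164)), (np.int64(253), np.int64(164)), (np.int64(254), np.int64(164)), (np.int64(251), np.int64(165)), (np.int64(252), np.int64(165)), (np.int64(253), np.int64(165))]
brass ext z67 [[ 0.9 58.4]
 [ 0.9 64.7]
 [ 4.6 61.8]
 [-3.8 62.3]]
holes [[ -0.8  55.6]
 [ -0.7 -68.6]] edge/fence corners [[ 49.2  78.7]
 [ 49.4 -91.9]]
recess [[-0.2 -6. ]]
[[ 70.4  78.9]
 [ 70.5 -79.8]]
```

{"method": "arm_command", "body": {"targets": [[31,-4,10,0,0],[31,-4,50,0,0],[31,-4,90,0,0],[31,-4,105,0,0],[31,-4,105,0,0]]}}

```text
t: 6.7
eef_pos: [565.0, -115.8, 91.6]
tcp_rot: [-3.14, 0.004, 0.048]
ft_force: [-0.7, 0.4, -0.1]
opening: 0.005
grip_force: 0.0
```

{"method": "arm_command", "body": {"targets": [[0,0,8,0,0],[0,0,15,0,0],[0,-3,15,0,0],[0,-6,15,0,0],[0,-9,15,0,0]]}}

```text
t: 7.2
eef_pos: [565.4, -107.0, 80.2]
tcp_rot: [3.141, -0.001, 0.048]
ft_force: [-0.3, 0.5, -1.1]
opening: 0.006
grip_force: 0.0
```

{"method": "arm_command", "body": {"targets": [[0,-2,0,0,0],[0,-4,0,0,0],[0,-6,0,0,0],[0,-8,0,0,0],[0,-9,0,0,0]]}}

```text
t: 7.7
eef_pos: [564.8, -98.3, 79.7]
tcp_rot: [3.141, -0.0, 0.048]
ft_force: [-1.0, -3.1, 1.1]
opening: 0.003
grip_force: 1.4
```

{"method": "arm_command", "body": {"targets": [[0,5,0,0,0],[0,10,0,0,0],[-10,13,-30,0,0],[-30,17,-70,0,0],[-30,17,-115,0,0]]}}

```text
t: 8.2
eef_pos: [533.3, -117.0, 195.0]
tcp_rot: [-3.14, 0.003, 0.047]
ft_force: [0.4, -0.7, -0.3]
opening: 0.003
grip_force: 0.0
```

{"method": "arm_command", "body": {"targets": [[0,0,-5,0,0],[0,0,-5,0,0]]}}

```text
t: 8.4
eef_pos: [535.9, -117.0, 200.7]
tcp_rot: [3.141, -0.002, 0.047]
ft_force: [-0.3, 0.4, -0.6]
opening: 0.004
grip_force: 0.0
```

```bash
python3 - <<'E'
from h import *
s,c,T=wrist("w4");print(s["t"],s["eef_pos"],s["ft_force"])
v=c["frame"]
cv2.imwrite("pics/w4c.png",cv2.resize(v[70:255,210:430,::-1],None,fx=3.2,fy=3.2,interpolation=cv2.INTER_CUBIC))
E
```

```text
8.4 [ 535.88270287 -117.04491056  200.7100355 ] [-0.25396833  0.39692683 -0.5682946 ]
```

View pics/w4c.png

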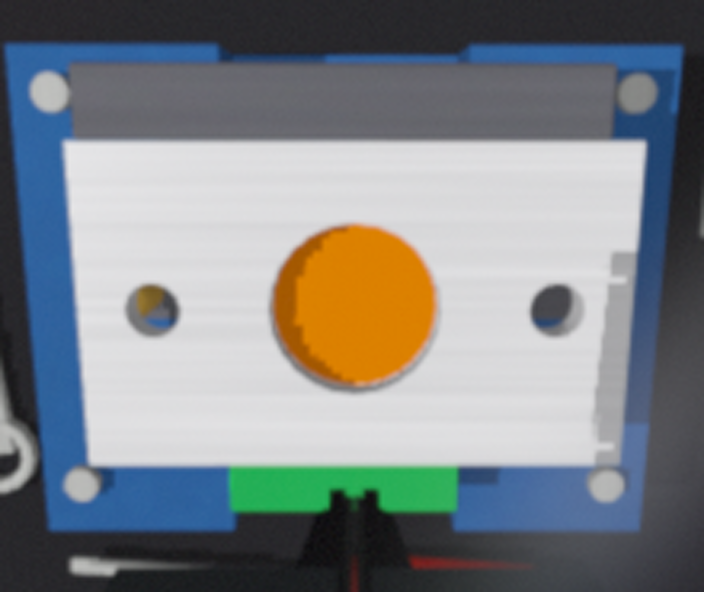

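The plate moved only about 4 mm. The brass is still at the left side of the left hole but now shows more, at (150,300) in the crop. I'll measure again, this time relative to the hole.

```bash
python3 - <<'E'
from h import *
c=np.load("w4.npz");T=c["T"];im=c["frame"]
hsv=cv2.cvtColor(im,cv2.COLOR_RGB2HSV).astype(int)
a=np.radians(2.75);R=np.array([[np.cos(a),np.sin(a)],[-np.sin(a),np.cos(a)]]);O=np.array([563.4,-113])
fx=lambda uv,z:((ray(c,T,uv,z)[:,:2]-O)@R.T).round(1)
print("holes",fx([(210+152/3.2,70+310/3.2),(210+557/3.2,70+310/3.2)],85),"edges",fx([(210+64/3.2,70+142/3.2),(210+646/3.2,70+142/3.2)],85))
print("fence",fx([(210+70/3.2,70+65/3.2),(210+616/3.2,70+65/3.2)],82), "cam",((T[:2,3]-O)@R.T).round(1),T[2,3].round(1))
for n in("w3","w4"):
    im=np.load(n+".npz")["frame"];hs=cv2.cvtColor(im,cv2.COLOR_RGB2HSV)
    print(n)
    for r in range(156,177): print(r," ".join("%3d/%3d/%3d"%tuple(hs[r,k]) for k in range(247,268)))
cv2.imwrite("pics/x.png",im)
E
```

```text
holes [[ -1.   58.7]
 [ -1.  -65.8]] edges [[ 48.7  81.7]
 [ 48.8 -89. ]]
fence [[ 70.2  79. ]
 [ 70.4 -79.3]] cam [49.6 -2.8] 372.0
w3
156 120/  1/223  90/  1/222 120/  1/223 120/  1/222 150/  1/220 150/  1/217  10/  4/210  10/  4/206   8/  5/207   0/  1/209 120/  1/213 120/  1/219 120/  2/221 120/  2/223 120/  2/222 135/  2/222 120/  2/222 120/  2/222 120/  2/222 120/  1/221 120/  2/222
157 120/  2/223 120/  1/222 105/  2/221 135/  2/216 150/  1/201  15/  8/188  20/ 22/172  19/ 33/163  17/ 29/167  12/ 15/171 150/  1/175 120/  3/196 120/  2/210 120/  2/219 120/  2/221 120/  2/221 135/  2/221 120/  2/222 135/  2/221 120/  1/220 120/  2/221
158 120/  2/222 120/  1/219 120/  2/210 120/  1/191  17/ 11/159  18/ 64/131  19/107/121  19/124/119  19/120/119  18/ 85/114   0/  7/106 130/  6/137 120/  3/173 120/  3/200 120/  2/216 120/  2/221 120/  2/221 135/  2/221 135/  2/221 135/  2/221 120/  1/220
159 120/  1/218 120/  2/207 120/  1/180  18/  9/148  18/ 61/126  20/141/116  20/171/112  21/171/112  21/172/113  20/132/106  16/ 34/ 82 130/  9/ 83 110/  7/105 105/  3/149 120/  4/195 120/  2/215 
[... 9090 characters left out ...]
/  2/209 120/  1/189 105/  3/168 105/  3/147 120/  2/134 120/  2/129 120/  2/130 120/  2/136 120/  2/149 120/  3/170 120/  1/191 130/  4/207 120/  2/215 135/  2/216 120/  1/216 120/  2/216
175 120/  1/219 105/  2/218 120/  2/219 120/  2/219 120/  2/219 120/  2/218 105/  2/214 105/  2/205 105/  3/194 105/  3/187 120/  1/184 135/  3/183 120/  3/187 120/  3/194 120/  2/206 120/  2/215 135/  2/217 120/  2/218 120/  1/217 135/  2/218 120/  1/217
176 120/  1/221 120/  1/221 120/  1/221 120/  2/221 120/  2/221 120/  1/221 120/  2/221 120/  2/220 120/  2/219 105/  2/218 120/  1/217 120/  2/217 120/  1/217 105/  2/218 120/  1/219 120/  1/219 120/  1/220 135/  2/220 120/  1/220 135/  2/220 135/  2/219
```

{"method": "arm_command", "body": {"targets": [[30,-11,10,0,0],[30,-11,50,0,0],[30,-11,90,0,0],[30,-11,106,0,0],[30,-11,106,0,0]]}}

```text
t: 8.95
eef_pos: [563.1, -103.6, 89.5]
tcp_rot: [-3.139, 0.007, 0.048]
ft_force: [0.0, -0.2, -0.1]
opening: 0.007
grip_force: 0.0
```

{"method": "arm_command", "body": {"targets": [[0,0,8,0,0],[0,0,15,0,0],[0,-2,15,0,0],[0,-4,15,0,0],[0,-6,15,0,0]]}}

```text
t: 9.45
eef_pos: [565.0, -98.2, 79.2]
tcp_rot: [3.141, -0.001, 0.048]
ft_force: [-0.6, -3.3, 0.2]
opening: 0.003
grip_force: 1.1
```

{"method": "arm_command", "body": {"targets": [[0,-2,0,0,0],[0,-4,0,0,0],[0,-6,0,0,0],[0,-8,0,0,0],[0,-10,0,0,0]]}}

```text
t: 9.95
eef_pos: [564.3, -88.2, 78.8]
tcp_rot: [3.141, -0.0, 0.047]
ft_force: [-0.5, -2.8, 1.8]
opening: 0.007
grip_force: 1.7
```

{"method": "arm_command", "body": {"targets": [[0,-1,0,0,0],[0,-1,0,0,0],[0,6,0,0,0],[3,14,0,0,0],[8,18,0,0,0]]}}

```text
t: 10.45
eef_pos: [573.3, -106.7, 78.5]
tcp_rot: [-3.141, 0.0, 0.047]
ft_force: [0.8, -0.0, -0.1]
opening: 0.003
grip_force: 0.0
```

{"method": "arm_command", "body": {"targets": [[2,0,0,0,0],[4,0,0,0,0],[5,0,0,0,0],[6,0,0,0,0],[6,0,0,0,0]]}}

```text
t: 10.95
eef_pos: [576.8, -105.8, 78.3]
tcp_rot: [-3.141, 0.005, 0.048]
ft_force: [-11.4, -6.5, 6.3]
opening: 0.001
grip_force: 6.2
```

{"method": "arm_command", "body": {"targets": [[-6,-1,0,0,0],[-12,-1,0,0,0],[-12,-1,1,0,0],[-12,-1,2,0,0],[-12,-1,3,0,0]]}}

```text
t: 11.45
eef_pos: [567.3, -105.1, 75.6]
tcp_rot: [3.141, -0.0, 0.048]
ft_force: [0.3, -0.2, -0.2]
opening: 0.003
grip_force: 0.0
```

{"method": "arm_command", "body": {"targets": [[0,0,1,0,0],[0,0,1,0,0]]}}

```text
t: 11.65
eef_pos: [567.3, -105.1, 74.8]
tcp_rot: [3.141, -0.0, 0.048]
ft_force: [-1.2, 0.3, 3.8]
opening: 0.003
grip_force: 1.9
```

{"method": "arm_command", "body": {"targets": [[0,0,1,0,0],[0,0,1,0,0]]}}

```text
t: 11.85
eef_pos: [567.3, -105.1, 74.0]
tcp_rot: [3.141, -0.001, 0.048]
ft_force: [-1.2, 0.1, 6.3]
opening: 0.006
grip_force: 2.9
```

{"method": "arm_command", "body": {"targets": [[0,0,1,0,0],[0,0,1,0,0]]}}

```text
t: 12.05
eef_pos: [567.3, -105.1, 73.1]
tcp_rot: [3.141, -0.001, 0.048]
ft_force: [-1.0, 2.3, 6.6]
opening: 0.004
grip_force: 3.2
```

{"method": "arm_command", "body": {"targets": [[0,0,1,0,0],[0,0,1,0,0]]}}

```text
t: 12.25
eef_pos: [567.3, -105.1, 72.1]
tcp_rot: [3.141, -0.001, 0.048]
ft_force: [-1.3, 0.6, 6.3]
opening: 0.006
grip_force: 3.3
```

{"method": "arm_command", "body": {"targets": [[0,0,1,0,0],[0,0,1,0,0]]}}

```text
t: 12.45
eef_pos: [567.3, -105.1, 71.1]
tcp_rot: [3.141, -0.001, 0.048]
ft_force: [-1.5, 1.0, 6.9]
opening: 0.001
grip_force: 3.4
```

The plate is sinking freely past pin level, so the pins are in the holes. I'll continue down.

{"method": "arm_command", "body": {"targets": [[0,0,1,0,0],[0,0,2,0,0],[0,0,3,0,0],[0,0,4,0,0],[0,0,4,0,0]]}}

```text
t: 12.95
eef_pos: [567.3, -105.1, 67.0]
tcp_rot: [3.141, -0.001, 0.048]
ft_force: [-1.1, 0.5, 6.7]
opening: 0.003
grip_force: 3.2
```

{"method": "arm_command", "body": {"targets": [[0,0,1,0,0],[0,0,2,0,0],[0,0,3,0,0],[0,0,4,0,0],[0,0,5,0,0]]}}

```text
t: 13.45
eef_pos: [567.3, -105.1, 62.2]
tcp_rot: [3.141, -0.001, 0.048]
ft_force: [-1.9, 0.4, 8.1]
opening: 0.007
grip_force: 4.3
```

{"method": "arm_command", "body": {"targets": [[0,0,1,0,0],[0,0,2,0,0],[0,0,3,0,0],[0,0,4,0,0],[0,0,5,0,0]]}}

```text
t: 13.95
eef_pos: [567.3, -105.1, 57.2]
tcp_rot: [3.141, -0.001, 0.048]
ft_force: [-1.7, 0.5, 8.3]
opening: 0.007
grip_force: 4.3
```

{"method": "arm_command", "body": {"targets": [[0,0,1,0,0],[0,0,2,0,0],[0,0,3,0,0],[0,0,4,0,0]]}}

```text
t: 14.35
eef_pos: [567.4, -105.1, 53.2]
tcp_rot: [3.141, -0.001, 0.048]
ft_force: [-2.2, 0.1, 7.9]
opening: 0.008
grip_force: 4.3
```

Bottom is expected at a TCP height of about 51.

{"method": "arm_command", "body": {"targets": [[0,0,1,0,0],[0,0,2,0,0],[0,0,2,0,0]]}}

```text
t: 14.65
eef_pos: [567.3, -105.1, 51.3]
tcp_rot: [3.141, -0.001, 0.048]
ft_force: [-1.9, 1.3, 9.8]
opening: 0.007
grip_force: 5.0
```

{"method": "arm_command", "body": {"targets": [[0,0,1,0,0],[0,0,1,0,0]]}}

```text
t: 14.85
eef_pos: [567.3, -105.1, 51.2]
tcp_rot: [3.141, -0.001, 0.048]
ft_force: [-6.7, 1.7, 21.1]
opening: 0.004
grip_force: 10.6
```

It has bottomed on the rails. I'll retreat and check.

{"method": "arm_command", "body": {"targets": [[0,0,-5,0,0],[0,0,-20,0,0],[0,0,-60,0,0],[0,0,-100,0,0],[-30,0,-149,0,0]]}}

```text
t: 15.35
eef_pos: [542.3, -106.4, 193.3]
tcp_rot: [3.141, -0.001, 0.048]
ft_force: [-0.7, -0.3, 0.8]
opening: 0.006
grip_force: 0.0
```

{"method": "arm_command", "body": {"targets": [[0,0,0,0,0],[0,0,0,0,0]]}}

```text
t: 15.55
eef_pos: [541.1, -106.4, 192.9]
tcp_rot: [3.141, -0.002, 0.047]
ft_force: [-0.4, -0.5, -0.4]
opening: 0.009
grip_force: 0.0
```

```bash
python3 - <<'E'
from h import *
s,c,T=wrist("w5");print(s["t"],s["eef_pos"],s["ft_force"])
d=env.read_camera("side")["frame"][190:380,270:500,::-1]
a=cv2.resize(c["frame"][70:260,200:430,::-1],None,fx=1.7,fy=1.7);b=cv2.resize(d,None,fx=1.7,fy=1.7)
cv2.imwrite("pics/w5c.png",np.hstack([a,b]))
E
```

```text
15.55 [ 541.05708995 -106.44673428  192.94493979] [-0.44701518 -0.53311224 -0.43056433]
```

View pics/w5c.png

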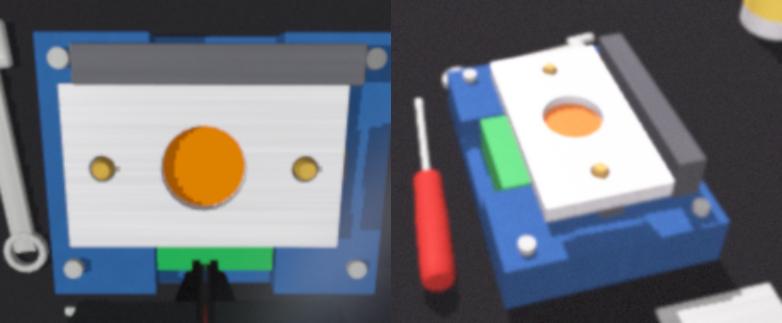

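Both brass pins show in the holes, at (102,168) and (305,168), and the plate lies flush and square against the fence. The tools are undisturbed, so I'm handing in.

```bash
python3 -c "
from cell import env
print(env.job_done())"
```

```text
the job is handed in; nothing more can be done
None
```

The backplate lies flush on the blue rails against the fence with both pins through its holes, the tools look undisturbed, and the job is handed in at about 16 s (no verdict was returned).

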